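Reset the water-filter counter under its push-latch cover

ROBOT

A 6-joint arm with a two-finger parallel gripper is mounted at the origin on a cart in front of the work surface, level with it; the furniture and walls round the work are solid. World frame = base frame: x ahead of the robot, y to its left, z up, the work surface at z = 0. Lengths are in mm, angles in rad, forces in N, time in s.
With the tool pointing down it reaches from about 350 to 775 mm from the base axis. Payload 7.3 kg.
Tool frame: the origin (TCP) lies on the centre line of the jaws, within the pads' length; the fingertips stand finger_overhang ahead of it and the grasp point (between the pads) lies 8 mm behind it (finger_overhang is the distance from the TCP to the fingertips, in mm); z points along the fingers, y is the line along which they close (so a half turn about z gives the same grasp; the last joint's range is limited). The gripper opens to 92 mm and grips with 3 to 60 N. Pads are 19 mm wide; open, the fingers measure 130 mm over their backs; the gripper's body (75 mm by 190 mm) begins 47 mm behind the grasp point.
Start: joints at [0.997, 0.342, 1.524, -0, 1.275, -0.146], TCP at [217.795, 477.713, 237.741] pointing down, gripper open.
Joint ranges: [-2.53, 2.53], [-0.77, 2.02], [0.04, 2.7], [-1, 4.14], [0.28, 2.66], [-3.11, 3.11]. Speed limits (rad/s): [2.57, 2.57, 3.14, 3.14, 3.14, 3.14].

INTERFACE

Orientations are given as [roll, pitch, yaw] about the fixed x, y, z axes, in that order (R = Rz(yaw) Ry(pitch) Rx(roll)).
In Python, from plant import get_obs, capture, close_job, finger_overhang gives the robot as it stands.
- The arm moves only by the shell command python3 -m inch 'ROWS'. ROWS is JSON, one flat list of numbers, 7 for each row, row after row: the turn, a rotation vector about the tool's x, y, z scaled (see below), then the shift along the tool's x, y, z scaled (see below), then the closure, from -1 (fully open) to 1 (shut). In form: [ax, ay, az, tx, ty, tz, gripper, ax, ay, az, tx, ty, tz, gripper, ...]. A call has 1 to 10 rows; each row shifts and turns the commanded pose from where the row before left it, along the tool's axes as they then stand; what a row does not reach is not made up. The controller multiplies each number of a shift by 0.8 m and each number of a turn by 1.5 rad. A row lasts 1/12 s, in which the tool goes at most 41.7 mm and 7.16 degrees, less where a joint would pass 70% of its speed; a pose out of reach is approached as far as the arm can. A call with a number of a shift or a turn outside -1 to 1 is refused whole. A call with a gripper value outside its range is refused whole. The fingers move at their own pace and stop on an object; the grip force is fixed at half the most. Time passes only in rows, so rows that do not move let the fingers close. It gives the time, the measured TCP pose, the force, the opening and the grip force at its end, in the units of the state.
- get_obs(): the state, without advancing time (a new reading comes with each control period).
- capture(name): name is "scene" or "top"; returns a dict with "image" (400x640x3 uint8, red, green, blue), "mtx" (3x3 intrinsics, pixels), "distortion" ([k1, k2, p1, p2, k3] as OpenCV has them; the pictures are not rectified), "pose" (4x4, takes a point from camera to world coordinates). Camera axes: x right, y up, looking along -z (the intrinsics and any distortion apply to the point x, -y, -z); pixel columns grow to the right and rows downward; lengths in mm; the calibration is good to about 2 mm. A picture is of the moment at which its call begins. There is no depth.
- close_job(): hands the job in; it is judged then, once.
The state is a dict: "time": time; "joint_positions": joint angles; "dq": joint speeds; "tau": joint torques, N m; "tool_pos": TCP position; "tcp_rot": TCP orientation; "contact_force": force on the tool from outside, world axes, zero at the start; "moment": the same for the moment, N m; "grip_width": finger opening in mm; "finger_force": force on a finger pad.
Only numpy, scipy, OpenCV 4.12 (cv2) and the standard library are available. Lean on these libraries where they do the work, as an engineer would, in place of code of your own. Each camera call takes 0.05 s, during which the arm holds its last target. There are 200 camera calls.

TASK

The white water-filter box on the worktop has a blue push-latch cover: press the cover down near its front edge and let go so that it pops open, press the green button underneath all the way in (leave the red one alone), then push the cover down and press it until it latches shut again. Press gently with the fingertips; do not pick up or move any of the things standing around.

Things in the scene. Friction and masses are not known exactly. Their poses are not given: they have to be found in the camera images.
- filter_box: white plastic box fixed to the worktop, 114 x 170 x 75 mm (x, y, z), turned by up to 0.4 rad; origin at the centre of its underside, on the worktop; x points from its front (blue strip, nearer the robot) to its back, z up. Walls 12 to 15 mm thick end 75 mm up; inside, a floor 41 mm up carries the two buttons
- cover_hinge (a point): middle of the cover's hinge line, on the box's top (75 mm above the worktop), 40 mm behind the centre of the box; fixed. The line runs along the box's y axis. The hinge spring lifts the free edge with 1.5 to 2 N and opens the cover in about 1.5 s, at first following the finger as it withdraws
- cover_press (a point): the round white ring on top of the blue cover, a good place to press (about 3 N, 7 mm below flush to the stop, where the force rises sharply; too shallow a press changes nothing): 68 mm from the hinge line, midway along the cover; moves with the cover
- cover_edge (a point): middle of the free (front) edge of the blue cover's top face, 82 mm from the hinge line; moves with the cover. The cover is 82 mm deep, 142 mm wide, 5 mm thick, its top face in the hinge line's plane; a 32 mm latch tongue hangs from its underside at box y = -58 mm
- cover (a joint): angle of the cover, hinged along the far edge of the opening: 0 = latched, flush with the box's top; about 1.4 = popped open, almost upright, outer face towards the back; negative = pressed below flush, hard stop at -0.1. Push-push latch: pressed from 0 down to the stop and let go, it springs open; pushed from open down to the stop and let go, it stays latched at 0
- green_button (a joint): travel of the green button: 0 = out, 0.006 m = fully in (rises to 4 N); springs back when let go
- green_button_top (a point): centre of the top of the green button (22 mm in diameter), 63 mm above the worktop when out, 12 mm below the closed cover's top face, 14 mm in front of the middle of the box (54 mm in front of the hinge line); pressed straight down. The two buttons stand 54 mm apart along the box's y axis, at y = +45 and -9 mm; which is where changes
- red_button (a joint): travel of the red button, as for the green one; must not be pressed
- red_button_top (a point): centre of the top of the red button
- milk_pitcher: steel milk pitcher, 103 x 73 x 94 mm, loose bystander; origin at the centre of its underside
- glass: clear shot glass, 52 mm wide, 62 mm tall, loose bystander; origin at the centre of its underside
- dist_tool: dark round distribution tool, 67 mm wide, 38 mm tall, loose bystander; origin at the centre of its underside
- brush: small counter brush with wooden handle, 142 x 34 x 10 mm, loose bystander; origin at the centre of its underside
- timer: white kitchen timer, 62 x 68 x 21 mm, loose bystander; origin at the centre of its underside
- tamper: tamper with black knob, 58 mm wide, 106 mm tall, standing at the left, loose bystander; origin at the centre of its underside
- latch_housing (a point): centre of the top of the black latch housing inside the box, 30 x 26 mm, its top 62 mm above the worktop, in the front corner (box x = -29, y = -58 mm); the cover's tongue enters it

How it is judged (in metres and radians):
On the way, in this order (a step that is already met when the one before it is completed fails the run):
1. the closed cover is pressed below flush with the fingers (value of joint cover below -0.05 rad and contact force between the fingers and cover above 0.5 N), for 0.02 s.
2. the cover has popped open (value of joint cover above 1 rad), for 0.1 s.
3. the green button is pressed fully in, the cover standing open (value of joint green_button above 0.0048 m and value of joint cover above 0.7 rad), for 0.05 s.
4. the cover is pressed below flush into its latch (value of joint cover below -0.03 rad and contact force between the fingers and cover above 0.5 N), for 0.02 s.
At the end, for the whole second after the job is handed in: The cover stays latched by itself flush with the box (within 0.03 rad), both buttons are out (within 1.5 mm), every loose bystander is within 30 mm of where it stood (value of joint cover between -0.03 and 0.03 rad and value of joint each of green_button, red_button below 0.0015 m and distance of each of milk_pitcher, glass, dist_tool, brush, timer, tamper from where it was at the start of the episode below 0.03 m); the robot touches nothing.
It fails at once if the red button is pressed (3 mm or more) (value of joint red_button above 0.003 m).
It fails at once if the cover is pushed with more than 40 N (contact force between the arm and cover above 40 N).
It fails at once if the green button is pushed with more than 40 N (contact force between the arm and green_button above 40 N).
It fails at once if a bystander is moved, lifted or carried by more than 30 mm (distance of any of milk_pitcher, glass, dist_tool, brush, timer, tamper from where it was at the start of the episode above 0.03 m).
It also fails if it takes over 58 s, if anything falls off the work surface, if the arm or the gripper's body presses on something with over 40 N, if the wrist force passes 120 N, or if a joint passes its speed limit or range.

## Working session

There is one attempt and no reset: what is moved stays moved. The work goes in short steps, Python scripts to look and compute and a shell command to move; the robot and the scene stay as the last step left them, time stands still between calls to the robot, and variables do not carry over. Pictures are saved under pics/ and viewed, at most 10 in all, crops included, and the job is handed in when it is done.

```bash
ls; mkdir -p pics
python3 - <<'E'
from plant import *
import cv2,pickle
print(finger_overhang if not callable(finger_overhang) else finger_overhang())
o=get_obs();print(o)
d={}
for n in("scene","top"):
    c=capture(n);d[n]=c;cv2.imwrite(f"pics/{n}0.png",c["image"][:,:,::-1]);print(c["mtx"],c["distortion"],c["pose"])
pickle.dump(d,open("c0.pkl","wb"))
E
```

```text
pics
11.0
{'time': 0.0, 'joint_positions': array([ 9.96968732e-01,  3.42764786e-01,  1.52503441e+00, -1.20443841e-05,
        1.27540314e+00, -1.45996248e-01]), 'dq': array([-0.00099194,  0.00042156,  0.00060433, -0.00127036, -0.00028623,
        0.00013394]), 'tau': array([-9.92117066e-06, -4.31260514e+01, -2.44213378e+01,  7.18127307e-02,
        5.61614684e-02, -1.50177661e-04]), 'tool_pos': array([217.58349539, 477.3495461 , 237.01705374]), 'tcp_rot': array([-3.13999841e+00, -2.22780217e-04,  2.71376464e+00]), 'contact_force': array([-0.06305399, -0.26883705,  0.26549356]), 'moment': array([ 0.0263186 ,  0.04755515, -0.02819827]), 'finger_force': 0.0, 'grip_width': 92.02131532666795}
[[406.57450499   0.         315.61022594]
 [  0.         406.57450499 198.60682513]
 [  0.           0.           1.        ]] [-0.00142463  0.          0.          0.          0.        ] [[ 7.53105898e-01  4.32457772e-01 -4.95794092e-01 -1.17448939e+02]
 [-6.57851207e-01  4.85890684e-01 -5.75449418e-01 -7.41271896e+02]
 [-7.95584254e-03  7.59533093e-01  6.50420007e-01  8.73892070e+02]
 [ 0.00000000e+00  0.00000000e+00  0.00000000e+00  1.00000000e+00]]
[[379.04278356   0.         318.88748662]
 [  0.         379.04278356 199.54528963]
 [  0.           0.           1.        ]] [-0.03685341  0.          0.          0.          0.        ] [[-2.00815696e-02  9.91590976e-01 -1.27843920e-01  3.81414900e+02]
 [-9.99782574e-01 -2.06346286e-02 -3.00294426e-03 -1.29478862e+01]
 [-5.61570422e-03  1.27755819e-01  9.91789753e-01  1.00024314e+03]
 [ 0.00000000e+00  0.00000000e+00  0.00000000e+00  1.00000000e+00]]
```

View pics/scene0.png

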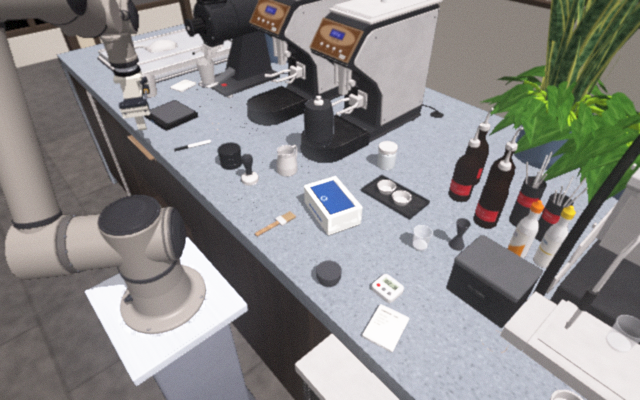

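View pics/top0.png

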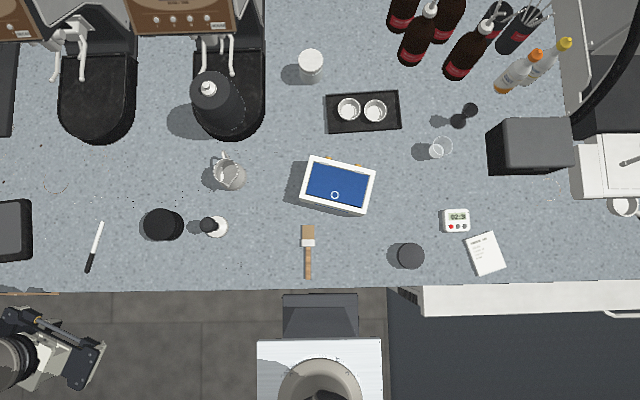

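The top view shows the box around (338,184), with the blue cover at about (338,185) and the ring at (335,195). The brush is at (308,250), the pitcher at (228,172) and the tamper at (213,226). I'll fit the cover on the z=75 plane.

```bash
cat > h.py <<'E'
import numpy as np,cv2
def cast(c,px,z):
    p=cv2.undistortPoints(np.float64(px).reshape(-1,1,2),c["mtx"],np.float64(c["distortion"])).reshape(-1,2)
    d=np.c_[p[:,0],-p[:,1],-np.ones(len(p))]@c["pose"][:3,:3].T
    o=c["pose"][:3,3]; return o+d*((z-o[2])/d[:,2])[:,None]
def bluemask(im):
    h=cv2.cvtColor(im,cv2.COLOR_RGB2HSV); m=cv2.inRange(h,(100,130,60),(125,255,255))
    n,l,s,_=cv2.connectedComponentsWithStats(m); return m,l,s
E
python3 - <<'E'
import pickle
from h import *
d=pickle.load(open("c0.pkl","rb"))
for n in d:
    c=d[n];m,l,s=bluemask(c["image"])
    for i in np.where(s[1:,4]>25)[0]+1: print(n,i,s[i])
    reg=[i for i in range(1,len(s)) if s[i,4]>1000][0]
    ct,_=cv2.findContours((l==reg).astype('u1'),cv2.RETR_EXTERNAL,cv2.CHAIN_APPROX_NONE)
    ct=max(ct,key=len).reshape(-1,2)
    w=cast(c,ct,75)[:,:2].astype('f4')
    r=cv2.minAreaRect(w);print(r,cv2.boxPoints(r).tolist())
    # ring: non-blue hole
    hc=cv2.convexHull(ct);f=np.zeros_like(m);cv2.fillPoly(f,[hc],1);f=cv2.erode(f,np.ones((5,5)))
    hy,hx=np.where((f>0)&(l!=reg));print("ring",len(hx),cast(c,[[hx.mean(),hy.mean()]],75))
E
```

```text
scene 1 [266   7   9   7  29]
scene 2 [331  31  13   8  51]
scene 3 [312 181  41  33 688]Traceback (most recent call last):
  File "<stdin>", line 7, in <module>
IndexError: list index out of range
```

Run:
```python
import pickle
from h import *
d=pickle.load(open("c0.pkl","rb"))
for n in d:
    c=d[n];m,l,s=bluemask(c["image"])
    reg=1+np.argmax(s[1:,4]);print(n,s[reg])
    ct,_=cv2.findContours((l==reg).astype('u1'),cv2.RETR_EXTERNAL,cv2.CHAIN_APPROX_NONE)
    ct=max(ct,key=len).reshape(-1,2)
    w=cast(c,ct,75)[:,:2].astype('f4')
    r=cv2.minAreaRect(w);print(r,np.round(cv2.boxPoints(r)).tolist())
    hc=cv2.convexHull(ct);f=np.zeros_like(m);cv2.fillPoly(f,[hc],1);f=cv2.erode(f,np.ones((5,5)))
    hy,hx=np.where((f>0)&(l!=reg));print("ring",len(hx),cast(c,[[hx.mean(),hy.mean()]],75))
    # white outline of box top: hull of white region round the cover
    k=cv2.dilate((l==reg).astype('u1'),np.ones((25,25)))
    hs=cv2.cvtColor(c["image"],cv2.COLOR_RGB2HSV);wm=cv2.inRange(hs,(0,0,215),(180,40,255))&(k*255)
    y,x=np.where(wm>0);r=cv2.minAreaRect(cast(c,np.c_[x,y],75)[:,:2].astype('f4'));print("white",r)
```

```text
scene [312 181  41  33 688]
((535.014404296875, -57.604034423828125), (134.0187225341797, 76.70797729492188), 74.45375061035156) [[480.0, -112.0], [554.0, -132.0], [590.0, -3.0], [516.0, 17.0]]
ring 27 [[513.18916665 -49.27790041  75.        ]]
white ((529.7630004882812, -74.28353881835938), (217.79644775390625, 127.747802734375), 73.43154907226562)
top [ 306  163   63   44 1763]
((537.9075317382812, -55.48267364501953), (140.21539306640625, 80.8805160522461), 74.47944641113281) [[480.0, -112.0], [558.0, -134.0], [596.0, 1.0], [518.0, 23.0]]
ring 61 [[512.55866477 -48.94004555  75.        ]]
white ((539.0287475585938, -56.49705505371094), (169.6693572998047, 112.4775390625), 74.60755920410156)
```

```bash
cat >> h.py <<'E'
from scipy.spatial.transform import Rotation as R
BC=np.array([538.5,-55.8]);PSI=-0.2715
ex=np.array([np.cos(PSI),np.sin(PSI)]);ey=np.array([-ex[1],ex[0]])
def world(bx,by,z): return np.r_[BC+bx*ex+by*ey,z]
def tgtR(tilt): return R.from_euler('xyz',[np.pi,0,PSI+np.pi])*R.from_rotvec([0,tilt,0])
def plan(bx,by,ztip,tilt=0.,ov=11.):
    """fingertip centre target in box coordinates -> scaled shift & turn in the present tool axes (shift first)"""
    from plant import get_obs
    o=get_obs();C=R.from_euler('xyz',o['tcp_rot']);T=tgtR(tilt)
    p=world(bx,by,ztip)-T.apply([0,0,ov]);d=p-o['tool_pos']
    turn=(C.inv()*T).as_rotvec()/1.5
    print("t",round(o['time'],2),"tcp",o['tool_pos'].round(1),"->",p.round(1),"dist",np.linalg.norm(d).round(1),"F",o['contact_force'].round(1))
    print("shift(now axes)",(C.inv().apply(d)/800).round(4),"shift(target axes)",(T.inv().apply(d)/800).round(4),"turn",turn.round(4))
def where(ov=11.):
    from plant import get_obs
    o=get_obs();C=R.from_euler('xyz',o['tcp_rot']);t=o['tool_pos']+C.apply([0,0,ov]);q=t[:2]-BC
    print("tip box x,y,z",(q@ex).round(1),(q@ey).round(1),t[2].round(1),"F",o['contact_force'].round(1),"t",round(o['time'],2),"tilt",(tgtR(0).inv()*C).as_rotvec().round(3))
E
python3 -c "
from h import *
plan(-28,0,110)"
```

```text
t 0.1 tcp [217.6 477.4 237.1] -> [511.5 -48.3 121. ] dist 613.4 F [ 0.3 -0.4  1. ]
shift(now axes) [-0.6069 -0.4453  0.1456] shift(target axes) [-0.5302 -0.5345  0.1451] turn [-0.0009 -0.0002 -0.1042]
```

```bash
python3 -m inch '[0,0,-0.052,0,0,0,1, 0,0,-0.052,0,0,0,1, 0,0,0,-0.033,-0.0334,0,1, 0,0,0,-0.033,-0.0334,0,1, 0,0,0,-0.033,-0.0334,0,1, 0,0,0,-0.033,-0.0334,0,1, 0,0,0,-0.033,-0.0334,0,1, 0,0,0,-0.033,-0.0334,0,1, 0,0,0,-0.033,-0.0334,0,1, 0,0,0,-0.033,-0.0334,0,1]'; python3 -m inch '[0,0,0,-0.033,-0.0334,0,1, 0,0,0,-0.033,-0.0334,0,1, 0,0,0,-0.033,-0.0334,0,1, 0,0,0,-0.033,-0.0334,0,1, 0,0,0,-0.033,-0.0334,0,1, 0,0,0,-0.033,-0.0334,0,1, 0,0,0,-0.033,-0.0334,0,1, 0,0,0,-0.033,-0.0334,0,1,0,0,0,0,0,0,1]'; python3 -c "
from h import *
plan(-28,0,90);where()"
```

```text
time: 0.93
tool_pos: [364.1, 213.4, 237.6]
tcp_rot: [-3.142, -0.0, 2.87]
contact_force: [0.8, 0.7, 0.5]
grip_width: 29.6
finger_force: 0.0
time: 1.68
tool_pos: [512.3, -52.9, 237.0]
tcp_rot: [-3.14, 0.002, 2.865]
contact_force: [-0.4, 0.2, 0.1]
grip_width: 0.1
finger_force: 0.0
t 1.68 tcp [512.3 -52.9 237. ] -> [511.5 -48.3 101. ] dist 136.1 F [-0.4  0.2  0.1]
shift(now axes) [0.0028 0.0056 0.17  ] shift(target axes) [0.0025 0.0053 0.17  ] turn [-0.0012  0.001  -0.0033]
tip box x,y,z -26.0 -4.3 226.0 F [-0.4  0.2  0.1] t 1.68 tilt [ 0.002 -0.002  0.005]
```

```bash
python3 -m inch '[0,0,0,0,0,0.034,1, 0,0,0,0,0,0.034,1, 0,0,0,0,0,0.034,1, 0,0,0,0,0,0.034,1, 0,0,0,0,0,0.034,1, 0,0,0,0,0,0,1, 0,0,0,0,0,0,1]'
python3 - <<'E'
from h import *;from plant import *
plan(-28,0,68);where()
c=capture("top");cv2.imwrite("pics/top1.png",cv2.resize(c["image"][110:260,250:430],None,fx=4,fy=4)[:,:,::-1])
E
```

```text
time: 2.27
tool_pos: [509.0, -47.0, 101.0]
tcp_rot: [3.142, -0.004, 2.87]
contact_force: [-0.2, -0.1, 0.5]
grip_width: 0.3
finger_force: 0.0
t 2.27 tcp [509. -47. 101.] -> [511.5 -48.3  79. ] dist 22.1 F [-0.2 -0.1  0.5]
shift(now axes) [-0.0036 -0.0007  0.0274] shift(target axes) [-0.0035 -0.0007  0.0274] turn [ 0.     -0.0024 -0.0001]
tip box x,y,z -30.8 0.5 90.0 F [-0.2 -0.1  0.5] t 2.27 tilt [-0.     0.004  0.   ]
```

View pics/top1.png

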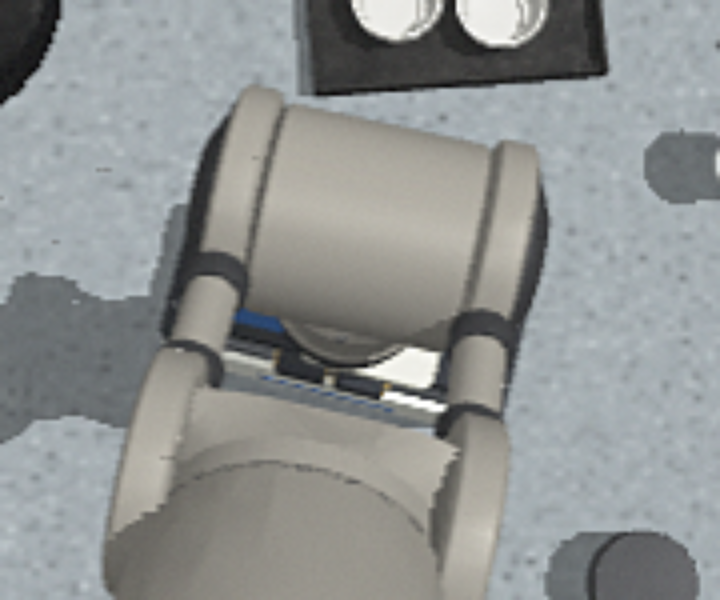

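The arm hides the box in this crop: the wrist covers (360,230) and only a sliver of cover shows at (265,320). From here I'll press by measured height and force.

```bash
python3 -m inch '[0,0,0,-0.002,0,0.008,1, 0,0,0,0,0,0.008,1, 0,0,0,0,0,0.004,1, 0,0,0,0,0,0,1]'; python3 -c "
from h import *
where()"; python3 -m inch '[0,0,0,0,0,0.002,1, 0,0,0,0,0,0.002,1,0,0,0,0,0,0,1]';python3 -m inch '[0,0,0,0,0,0.0015,1, 0,0,0,0,0,0,1]';python3 -c "
from h import *
where()"
```

```text
time: 2.65
tool_pos: [511.8, -48.0, 85.8]
tcp_rot: [3.141, 0.001, 2.87]
contact_force: [-0.7, 0.4, 2.0]
grip_width: 0.7
finger_force: 1.0
tip box x,y,z -27.8 0.4 74.8 F [-0.7  0.4  2. ] t 2.65 tilt [-0.    -0.001  0.   ]
time: 2.9
tool_pos: [511.8, -48.0, 82.7]
tcp_rot: [3.141, 0.001, 2.87]
contact_force: [0.3, 0.2, 2.0]
grip_width: 0.3
finger_force: 1.1
time: 3.07
tool_pos: [511.9, -48.0, 81.5]
tcp_rot: [3.141, 0.001, 2.87]
contact_force: [1.2, 0.0, 2.5]
grip_width: 0.4
finger_force: 1.2
tip box x,y,z -27.7 0.4 70.5 F [1.2 0.  2.5] t 3.07 tilt [-0.    -0.001  0.   ]
```

```bash
python3 -m inch '[0,0,0,0,0,0.0015,1, 0,0,0,0,0,0.0015,1,0,0,0,0,0,0,1]';python3 -m inch '[0,0,0,0,0,0.001,1, 0,0,0,0,0,0,1]';python3 -c "
from h import *
where()"
```

```text
time: 3.32
tool_pos: [512.0, -48.0, 79.8]
tcp_rot: [3.141, 0.002, 2.87]
contact_force: [0.8, 0.7, 10.4]
grip_width: 0.6
finger_force: 5.0
time: 3.48
tool_pos: [512.1, -48.1, 79.6]
tcp_rot: [3.141, 0.002, 2.87]
contact_force: [-2.3, 0.9, 16.5]
grip_width: 0.3
finger_force: 8.0
tip box x,y,z -27.5 0.4 68.6 F [-2.3  0.9 16.5] t 3.48 tilt [-0.    -0.002  0.   ]
```

```bash
python3 -m inch '[0,0,0,0,0,-0.01,1, 0,0,0,0,0,-0.015,1, 0,0,0,0.02,0,-0.03,1, 0,0,0,0.03,0,-0.035,1, 0,0,0,0.03,0.01,-0.035,1, 0,0,0,0.02,0.035,-0.03,1, 0,0,0,0,0.05,-0.01,1, 0,0,0,0,0.05,0,1, 0,0,0,0,0.05,0,1, 0,0,0,0,0.05,0,1]'; python3 -m inch '[0,0,0,0,0.05,0,1, 0,0,0,0,0.05,0,1,0,0,0,0,0,0,1,0,0,0,0,0,0,1,0,0,0,0,0,0,1,0,0,0,0,0,0,1,0,0,0,0,0,0,1,0,0,0,0,0,0,1,0,0,0,0,0,0,1,0,0,0,0,0,0,1]'
python3 - <<'E'
from h import *;from plant import *
where()
c=capture("top");s=capture("scene")
a=cv2.resize(c["image"][120:240,260:420],(800,300*2));b=cv2.resize(s["image"][150:270,270:430],(800,600))
cv2.imwrite("pics/both2.png",cv2.resize(np.hstack([a,b]),(800,300))[:,:,::-1])
hs=cv2.cvtColor(c["image"],cv2.COLOR_RGB2HSV)
for n,lo,hi in(("green",(45,90,50),(85,255,255)),("red",(0,140,70),(8,255,255))):
    m=cv2.inRange(hs,lo,hi);m[:140]=0;m[240:]=0;m[:,:280]=0;m[:,400:]=0
    k,l,st,ce=cv2.connectedComponentsWithStats(m)
    for i in range(1,k):
        if st[i,4]>8:
            w=cast(c,[ce[i]],63)[0];q=w[:2]-BC;print(n,st[i,4],ce[i],w.round(1),"box",(q@ex).round(1),(q@ey).round(1))
E
```

```text
time: 4.32
tool_pos: [486.6, 164.1, 210.2]
tcp_rot: [-3.141, -0.0, 2.869]
contact_force: [0.8, -0.4, -0.3]
grip_width: 0.3
finger_force: 0.0
time: 5.15
tool_pos: [508.6, 238.8, 210.4]
tcp_rot: [3.141, 0.0, 2.869]
contact_force: [-1.2, 0.2, 0.0]
grip_width: 0.3
finger_force: 0.0
tip box x,y,z -107.8 275.8 199.4 F [-1.2  0.2  0. ] t 5.15 tilt [-0.    -0.     0.001]
green 67 [339. 191.] [522.7 -60.8  63. ] box -13.9 -9.1
red 62 [318.09677419 185.75806452] [537.1  -8.8  63. ] box -14.0 44.9
```

View pics/both2.png

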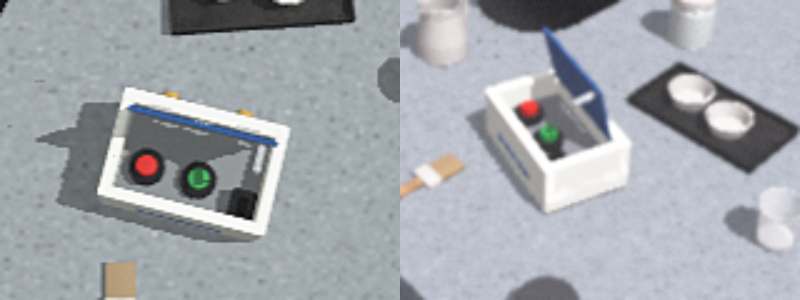

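Green sits at box (-14,-9), which matches the given layout, and red is at y=+45. The cover stands upright. To clear the cover and its tongue I'll tilt the tool by 0.6 rad, with the body leaning toward the robot.

```bash
python3 -m inch '[0,-0.08,0,0,0,0,1, 0,-0.08,0,0,0,0,1, 0,-0.08,0,0,0,0,1, 0,-0.08,0,0,0,0,1, 0,-0.08,0,0,0,0,1,0,0,0,0,0,0,1]'; python3 -c "
from h import *
where();plan(-50,-9,150,-0.6)"
```

```text
time: 5.75
tool_pos: [505.9, 238.2, 208.5]
tcp_rot: [-3.135, 0.576, 2.872]
contact_force: [-0.8, 0.1, -1.3]
grip_width: 0.4
finger_force: 0.0
tip box x,y,z -104.3 274.5 199.3 F [-0.8  0.1 -1.3] t 5.75 tilt [ 0.006 -0.576 -0.   ]
t 5.75 tcp [505.9 238.2 208.5] -> [481.9 -49.4 159.1] dist 292.8 F [-0.8  0.1 -1.3]
shift(now axes) [-0.0223 -0.354   0.0906] shift(target axes) [-0.0208 -0.3544  0.0892] turn [-0.0037 -0.0162  0.0014]
```

```bash
python3 -m inch '[0,0,0,0,-0.05,0,1, 0,0,0,0,-0.05,0,1, 0,0,0,0,-0.05,0,1, 0,0,0,0,-0.05,0,1, 0,0,0,0,-0.05,0.01,1, 0,0,0,-0.01,-0.05,0.04,1, 0,0,0,-0.011,-0.05,0.039,1, 0,0,0,0,-0.004,0,1, 0,0,0,0,0,0,1]'; python3 -c "
from h import *
where();plan(-9.5,-9,72,-0.6)"
```

```text
time: 6.5
tool_pos: [477.1, -23.1, 179.6]
tcp_rot: [-3.137, 0.564, 2.863]
contact_force: [-0.4, -0.8, -0.3]
grip_width: 0.2
finger_force: 0.0
tip box x,y,z -62.0 14.9 170.3 F [-0.4 -0.8 -0.3] t 6.5 tilt [ 0.007 -0.564  0.008]
t 6.5 tcp [477.1 -23.1 179.6] -> [521.  -60.3  81.1] dist 114.0 F [-0.4 -0.8 -0.3]
shift(now axes) [ 0.0105 -0.0289  0.1392] shift(target axes) [ 0.0157 -0.03    0.1384] turn [-0.0056 -0.0238 -0.0037]
```

```bash
python3 -m inch '[-0.004,-0.022,-0.003,0,-0.028,0,1, 0,0,0,0,0,0,1, 0,0,0,0,0,0,1, 0,0,0,0,0,0,1]'; python3 -c "
from h import *
where();plan(-9.5,-9,72,-0.6)"
```

```text
time: 6.83
tool_pos: [472.0, -37.8, 188.7]
tcp_rot: [-3.139, 0.581, 2.872]
contact_force: [-0.3, -0.2, 0.8]
grip_width: 0.2
finger_force: 0.0
tip box x,y,z -62.9 -0.5 179.5 F [-0.3 -0.2  0.8] t 6.83 tilt [ 0.002 -0.581 -0.001]
t 6.83 tcp [472.  -37.8 188.7] -> [521.  -60.3  81.1] dist 120.3 F [-0.3 -0.2  0.8]
shift(now axes) [ 0.0182 -0.0103  0.1489] shift(target axes) [ 0.021  -0.0106  0.1485] turn [-0.0014 -0.0128  0.001 ]
```

```bash
python3 -m inch '[0,-0.012,0,0.005,-0.0105,0.025,1, 0,0,0,0.005,0,0.025,1, 0,0,0,0.005,0,0.025,1, 0,0,0,0.005,0,0.025,1, 0,0,0,0,0,0.02,1, 0,0,0,0,0,0,1, 0,0,0,0,0,0,1]'; python3 -c "
from h import *
where();plan(-9.5,-9,66,-0.6)
from plant import *;print(get_obs()['joint_positions'].round(2))"
```

```text
time: 7.42
tool_pos: [514.5, -53.3, 152.1]
tcp_rot: [-3.13, 0.523, 2.874]
contact_force: [0.4, -0.6, 0.3]
grip_width: 0.4
finger_force: 0.0
tip box x,y,z -18.3 -4.2 142.6 F [ 0.4 -0.6  0.3] t 7.42 tilt [ 0.011 -0.523 -0.   ]
t 7.42 tcp [514.5 -53.3 152.1] -> [521.  -60.3  75.1] dist 77.6 F [ 0.4 -0.6  0.3]
shift(now axes) [ 0.0393 -0.0052  0.0886] shift(target axes) [ 0.0461 -0.0062  0.0852] turn [-0.0066 -0.0516  0.0023]
[-0.23  0.24  2.1  -0.1   0.28 -1.44]
```

The wrist's joint-5 range limits the tilt. Instead I'll open the gripper and press with only the -y finger. That puts the body's centre near y=+46, clear of the tongue, and the other finger outside the box. First I need to check the pitcher's clearance.

Run:
```python
from h import *;import pickle
c=pickle.load(open("c0.pkl","rb"))["top"]
for n,p,z in(("pitcher right edge base",(245,178),40),("pitcher c",(230,175),40),("spout/bottom",(232,190),0),("tamper right",(229,227),5),("tamper top",(208,225),100)):
    q=cast(c,[p],z)[0,:2]-BC;print(n,(q@ex).round(),(q@ey).round())
plan(-12.5,46,110,-0.4)
```

```text
pitcher right edge base -37.0 234.0
pitcher c -39.0 274.0
spout/bottom -72.0 268.0
tamper right -169.0 248.0
tamper top -177.0 274.0
t 7.42 tcp [514.5 -53.3 152.1] -> [534.7  -7.  120.1] dist 59.8 F [ 0.4 -0.6  0.3]
shift(now axes) [0.0122 0.063  0.0384] shift(target axes) [0.0075 0.0626 0.0403] turn [-0.0068  0.0818  0.0016]
```

```bash
python3 -m inch '[0,0,0,0.02,0.031,0,-1, 0,0,0,0,0.032,0,-1, 0,0.04,0,0,0,0,-1, -0.006,0.042,0,0,0,0,-1, 0,0,0,0,0,0,-1,0,0,0,0,0,0,-1,0,0,0,0,0,0,-1]'; python3 -c "
from h import *
where();plan(-12.5,46,85,-0.4)
from plant import *;print(get_obs()['joint_positions'].round(2))"
```

```text
time: 8.0
tool_pos: [515.5, -4.1, 148.1]
tcp_rot: [-3.137, 0.397, 2.871]
contact_force: [-0.6, 0.6, 0.3]
grip_width: 42.5
finger_force: 0.0
tip box x,y,z -31.8 43.6 137.9 F [-0.6  0.6  0.3] t 8.0 tilt [ 0.004 -0.397  0.   ]
t 8.0 tcp [515.5  -4.1 148.1] -> [534.7  -7.   95.1] dist 56.4 F [-0.6  0.6  0.3]
shift(now axes) [0.0034 0.0032 0.0703] shift(target axes) [0.0036 0.0029 0.0703] turn [-0.0029 -0.0022  0.0004]
[-0.12  0.27  2.   -0.14  0.48 -1.31]
```

```bash
python3 -m inch '[0,0,0,0,0.003,0,-1, 0,0,0,0.0035,0,0,-1, 0,0,0,0,0,0,-1,0,0,0,0,0,0.025,-1,0,0,0,0,0,0.025,-1,0,0,0,0,0,0.02,-1,0,0,0,0,0,0,-1,0,0,0,0,0,0,-1]'
python3 - <<'E'
from h import *
where();plan(-12.5,46,68,-0.4)
from plant import *;print(get_obs()['joint_positions'].round(2),get_obs()['grip_width'])
c=capture("top");s=capture("scene")
a=cv2.resize(c["image"][120:240,260:420],(800,600));b=cv2.resize(s["image"][120:240,240:400],(800,600))
cv2.imwrite("pics/both3.png",cv2.resize(np.hstack([a,b]),(800,300))[:,:,::-1])
E
```

```text
time: 8.67
tool_pos: [534.5, -7.0, 94.7]
tcp_rot: [-3.137, 0.394, 2.871]
contact_force: [0.4, -0.5, -0.7]
grip_width: 90.8
finger_force: 0.0
tip box x,y,z -12.7 45.9 84.6 F [ 0.4 -0.5 -0.7] t 8.67 tilt [ 0.004 -0.394 -0.   ]
t 8.67 tcp [534.5  -7.   94.7] -> [534.7  -7.   78.1] dist 16.6 F [ 0.4 -0.5 -0.7]
shift(now axes) [0.0078 0.0002 0.0192] shift(target axes) [0.0079 0.0001 0.0192] turn [-0.0027 -0.0041  0.0006]
[-0.12  0.39  2.01 -0.18  0.35 -1.26] 90.80450537053751
```

View pics/both3.png

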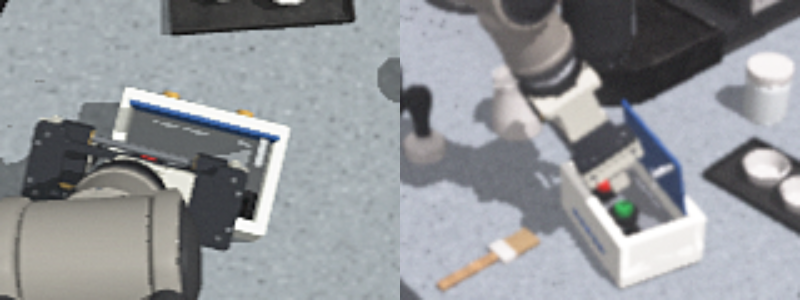

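The side view shows the finger tip near (617,188) in the crop, just above and left of the green button at (624,208), with the cover clear. I'll check this against the projection.

Run:
```python
from h import *;import pickle
c=pickle.load(open("c0.pkl","rb"))["scene"]
def proj(P):
    q=(P-c["pose"][:3,3])@c["pose"][:3,:3];q=[[q[0],-q[1],-q[2]]]
    p=cv2.projectPoints(np.float64(q),np.zeros(3),np.zeros(3),c["mtx"],np.float64(c["distortion"]))[0].ravel()
    return ((p-[240,120])*2.5+[400,0]).round(0)
for n,P in(("finger",(-12.7,-9.5,84.6)),("finger inner edge",(-12.7,.5,84.6)),("finger outer",(-12.7,-19,84.6)),("green",(-14,-9,63)),("red",(-14,45,63))):print(n,proj(world(*P)))
```

```text
finger [624. 190.]
finger inner edge [620. 185.]
finger outer [628. 194.]
green [623. 203.]
red [603. 178.]
```

```bash
python3 -m inch '[0,0,0,0.004,0,0.0095,-1, 0,0,0,0.004,0,0.0095,-1, 0,0,0,0,0,0,-1]'; python3 -c "
from h import *
where()"; python3 -m inch '[0,0,0,0.0010,0,0.0024,-1, 0,0,0,0.0010,0,0.0024,-1, 0,0,0,0,0,0,-1]'; python3 -c "
from h import *
where()"
```

```text
time: 9.02
tool_pos: [534.1, -6.9, 77.7]
tcp_rot: [-3.137, 0.394, 2.871]
contact_force: [-0.9, -1.1, -0.9]
grip_width: 91.7
finger_force: 0.0
tip box x,y,z -13.1 45.9 67.5 F [-0.9 -1.1 -0.9] t 9.02 tilt [ 0.004 -0.394 -0.   ]
time: 9.27
tool_pos: [535.0, -7.1, 74.5]
tcp_rot: [-3.138, 0.395, 2.871]
contact_force: [-1.0, -0.1, 1.5]
grip_width: 91.9
finger_force: 1.0
tip box x,y,z -12.2 45.9 64.4 F [-1.  -0.1  1.5] t 9.27 tilt [ 0.004 -0.395 -0.   ]
```

```bash
python3 -m inch '[0,0,0,0.0010,0,0.0024,-1, 0,0,0,0,0,0,-1]'; python3 -m inch '[0,0,0,0.0010,0,0.0024,-1, 0,0,0,0,0,0,-1]'; python3 -m inch '[0,0,0,0.0006,0,0.0014,-1, 0,0,0,0,0,0,-1]';python3 -c "
from h import *
where()"
```

```text
time: 9.43
tool_pos: [535.2, -7.1, 72.7]
tcp_rot: [-3.138, 0.396, 2.871]
contact_force: [-1.3, -1.1, 2.5]
grip_width: 92.0
finger_force: 1.4
time: 9.6
tool_pos: [535.2, -7.1, 70.6]
tcp_rot: [-3.138, 0.396, 2.871]
contact_force: [-2.2, 0.4, 3.5]
grip_width: 91.7
finger_force: 1.8
time: 9.77
tool_pos: [535.4, -7.1, 70.0]
tcp_rot: [-3.137, 0.396, 2.871]
contact_force: [-3.7, -0.2, 6.3]
grip_width: 91.8
finger_force: 3.3
tip box x,y,z -11.8 46.1 59.8 F [-3.7 -0.2  6.3] t 9.77 tilt [ 0.004 -0.396 -0.   ]
```

```bash
python3 -m inch '[0,0,0,0.0006,0,0.0012,-1, 0,0,0,0,0,0,-1]';python3 -m inch '[0,0,0,-0.004,0,-0.0096,-1, 0,0,0,-0.008,0,-0.019,-1, 0,0,0,0,0,-0.03,-1,0,0,0,0,0,-0.03,-1,0,0,0,0,0,-0.03,1,0,0,0,0,0,-0.03,1,0,0,0,0,0,-0.02,1,0,0,0,0,0,0,1]'; python3 -c "
from h import *
where();plan(-60,46,240)"
```

```text
time: 9.93
tool_pos: [535.5, -7.1, 69.7]
tcp_rot: [-3.137, 0.395, 2.871]
contact_force: [-4.5, 0.3, 9.6]
grip_width: 92.1
finger_force: 5.0
time: 10.6
tool_pos: [495.0, 5.4, 201.0]
tcp_rot: [-3.139, 0.4, 2.871]
contact_force: [0.5, 0.4, 0.4]
grip_width: 69.4
finger_force: 0.0
tip box x,y,z -54.0 47.3 190.8 F [0.5 0.4 0.4] t 10.6 tilt [ 0.003 -0.4   -0.   ]
t 10.6 tcp [495.    5.4 201. ] -> [493.    4.6 251. ] dist 50.1 F [0.5 0.4 0.4]
shift(now axes) [-0.0224 -0.0018 -0.0584] shift(target axes) [ 0.0021 -0.0016 -0.0625] turn [-1.800e-03  2.669e-01  2.000e-04]
```

The green button bottomed out: force rose sharply past 4 N at full travel. Now I'll level the tool and go up and over behind the cover.

```bash
python3 -m inch '[0,0.067,0,0,0,-0.02,1, 0,0.067,0,0,0,-0.02,1, 0,0.067,0,0,0,0,1, 0,0.066,0,0,0,0,1,0,0,0,0,0,0,1,0,0,0,0,0,0,1]'; python3 -c "
from h import *
where();plan(62,0,200)"
```

```text
time: 11.1
tool_pos: [484.5, 7.8, 226.0]
tcp_rot: [-3.137, -0.006, 2.869]
contact_force: [-0.3, -0.5, -0.2]
grip_width: 30.0
finger_force: 0.0
tip box x,y,z -69.2 46.7 215.0 F [-0.3 -0.5 -0.2] t 11.1 tilt [0.004 0.006 0.001]
t 11.1 tcp [484.5   7.8 226. ] -> [598.2 -72.4 211. ] dist 140.0 F [-0.3 -0.5 -0.2]
shift(now axes) [-0.1641 -0.0581  0.0181] shift(target axes) [-0.1639 -0.0584  0.0188] turn [-0.0028 -0.004  -0.001 ]
```

```bash
python3 -m inch '[0,0,0,-0.041,-0.0146,0,1, 0,0,0,-0.041,-0.0146,0,1, 0,0,0,-0.041,-0.0146,0,1, 0,0,0,-0.041,-0.0146,0,1, 0,0,0,0,0,0,1, 0,0,0,0,0,0.018,1,0,0,0,0,0,0,1]'
python3 - <<'E'
from h import *
where();plan(60,0,142)
from plant import *
c=capture("top");s=capture("scene")
a=cv2.resize(c["image"][120:240,260:420],(800,600));b=cv2.resize(s["image"][120:240,240:400],(800,600))
cv2.imwrite("pics/both4.png",cv2.resize(np.hstack([a,b]),(800,300))[:,:,::-1])
E
```

```text
time: 11.68
tool_pos: [595.8, -71.8, 209.4]
tcp_rot: [-3.137, -0.01, 2.869]
contact_force: [-0.8, 0.5, -0.8]
grip_width: 0.6
finger_force: 0.0
tip box x,y,z 59.4 -0.1 198.4 F [-0.8  0.5 -0.8] t 11.68 tilt [0.004 0.01  0.001]
t 11.68 tcp [595.8 -71.8 209.4] -> [596.3 -71.9 153. ] dist 56.4 F [-0.8  0.5 -0.8]
shift(now axes) [-0.0013  0.0003  0.0704] shift(target axes) [-0.0006  0.      0.0705] turn [-0.0029 -0.0065 -0.0007]
```

View pics/both4.png

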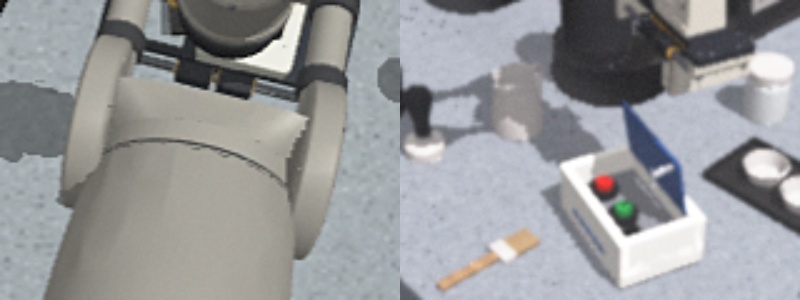

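The gripper is behind and above the open cover, with its edge at (627,103) in the crop and both buttons out. I'll descend and sweep the cover down.

```bash
python3 -m inch '[0,0,0,0,0,0.03,1, 0,0,0,0,0,0.03,1, 0,0,0,0,0,0.0105,1, 0,0,0,0,0,0,1]'; python3 -m inch '[0,0,0,0.014,0,0,1, 0,0,0,0.0135,0,0,1, 0,0,0,0.0156,0,0.0063,1, 0,0,0,0.0156,0,0.0063,1,0,0,0,0,0,0,1]'; python3 -c "
from h import *
where()"; python3 -m inch '[0,0,0,0.0097,0,0.0081,1, 0,0,0,0.0097,0,0.0081,1, 0,0,0,0.0066,0,0.011,1, 0,0,0,0.0066,0,0.011,1, 0,0,0,0.0025,0,0.0081,1, 0,0,0,0.0025,0,0.0081,1, 0,0,0,0,0,0,1]'; python3 -c "
from h import *
where();plan(-20,0,77)"
```

```text
time: 12.12
tool_pos: [595.7, -71.6, 154.6]
tcp_rot: [-3.137, -0.01, 2.87]
contact_force: [0.5, 0.0, -0.1]
grip_width: 0.3
finger_force: 0.0
time: 12.53
tool_pos: [550.6, -59.0, 147.5]
tcp_rot: [-3.138, -0.006, 2.87]
contact_force: [-0.0, 0.2, -1.0]
grip_width: -0.0
finger_force: 0.0
tip box x,y,z 12.4 0.1 136.5 F [-0.   0.2 -1. ] t 12.53 tilt [0.004 0.006 0.   ]
time: 13.12
tool_pos: [522.7, -51.7, 102.6]
tcp_rot: [-3.138, -0.006, 2.869]
contact_force: [0.9, 0.1, 0.9]
grip_width: 0.7
finger_force: 0.7
tip box x,y,z -16.4 -0.3 91.6 F [0.9 0.1 0.9] t 13.12 tilt [0.004 0.006 0.001]
t 13.12 tcp [522.7 -51.7 102.6] -> [519.2 -50.4  88. ] dist 15.0 F [0.9 0.1 0.9]
shift(now axes) [0.0045 0.0004 0.0183] shift(target axes) [0.0046 0.0004 0.0182] turn [-0.0027 -0.0041 -0.0005]
```

```bash
python3 -m inch '[0,0,0,0.004,0,0.009,1, 0,0,0,0.005,0,0.009,1, 0,0,0,0,0,0,1]'; python3 -c "
from h import *
where()"; python3 -m inch '[0,0,0,0,0,0.003,1, 0,0,0,0,0,0.002,1,0,0,0,0,0,0,1]';python3 -m inch '[0,0,0,0,0,0.0015,1, 0,0,0,0,0,0,1]';python3 -c "
from h import *
where()"
```

```text
time: 13.37
tool_pos: [518.1, -50.6, 89.3]
tcp_rot: [-3.138, 0.001, 2.869]
contact_force: [1.1, -1.1, 2.5]
grip_width: 0.5
finger_force: 1.2
tip box x,y,z -21.0 -0.5 78.3 F [ 1.1 -1.1  2.5] t 13.37 tilt [ 0.004 -0.001  0.001]
time: 13.62
tool_pos: [515.3, -49.8, 84.1]
tcp_rot: [-3.138, -0.007, 2.869]
contact_force: [1.8, -0.1, 2.3]
grip_width: 0.4
finger_force: 1.2
time: 13.78
tool_pos: [515.4, -49.8, 83.1]
tcp_rot: [-3.137, -0.006, 2.869]
contact_force: [1.2, -0.6, 2.4]
grip_width: 0.4
finger_force: 1.2
tip box x,y,z -24.0 -0.5 72.1 F [ 1.2 -0.6  2.4] t 13.78 tilt [0.004 0.006 0.001]
```

```bash
python3 -m inch '[0,0,0,0,0,0.0025,1, 0,0,0,0,0,0,1]';python3 -m inch '[0,0,0,0,0,0.0015,1, 0,0,0,0,0,0.001,1, 0,0,0,0,0,0,1]';python3 -c "
from h import *
where()"
```

```text
time: 13.95
tool_pos: [515.4, -49.9, 81.2]
tcp_rot: [-3.137, -0.006, 2.869]
contact_force: [1.7, -0.3, 2.8]
grip_width: 0.1
finger_force: 1.2
time: 14.2
tool_pos: [515.7, -49.9, 80.2]
tcp_rot: [-3.137, -0.005, 2.869]
contact_force: [-0.2, -0.7, 11.4]
grip_width: 0.2
finger_force: 5.5
tip box x,y,z -23.6 -0.5 69.2 F [-0.2 -0.7 11.4] t 14.2 tilt [0.004 0.005 0.001]
```

```bash
python3 -m inch '[0,0,0,0,0,0.001,1, 0,0,0,0,0,0,1]';python3 -m inch '[0,0,0,0,0,-0.01,1, 0,0,0,0,0,-0.015,1, 0,0,0,0.02,0,-0.03,1, 0,0,0,0.03,0,-0.035,1, 0,0,0,0.03,0.01,-0.035,1, 0,0,0,0.02,0.035,-0.03,1, 0,0,0,0,0.05,-0.01,1, 0,0,0,0,0.05,0,1, 0,0,0,0,0.05,0,1, 0,0,0,0,0.05,0,1]'; python3 -m inch '[0,0,0,0,0.05,0,1, 0,0,0,0,0.05,0,1,0,0,0,0,0,0,1,0,0,0,0,0,0,1,0,0,0,0,0,0,1,0,0,0,0,0,0,1,0,0,0,0,0,0,1,0,0,0,0,0,0,1,0,0,0,0,0,0,1,0,0,0,0,0,0,1]'
python3 - <<'E'
from h import *;from plant import *
where()
c=capture("top");s=capture("scene")
a=cv2.resize(c["image"][90:290,190:510],(640,400));b=cv2.resize(s["image"][120:320,200:520],(640,400))
cv2.imwrite("pics/both5.png",cv2.resize(np.hstack([a,b]),(800,250))[:,:,::-1])
m,l,st=bluemask(c["image"]);i=1+np.argmax(st[1:,4]);print(st[i])
E
```

```text
time: 14.37
tool_pos: [515.7, -49.9, 80.1]
tcp_rot: [-3.137, -0.005, 2.869]
contact_force: [-3.8, -0.5, 15.8]
grip_width: 0.4
finger_force: 8.4
time: 15.2
tool_pos: [491.4, 162.5, 210.2]
tcp_rot: [-3.137, -0.007, 2.869]
contact_force: [1.6, -0.2, -0.4]
grip_width: 0.6
finger_force: 0.0
time: 16.03
tool_pos: [513.7, 237.2, 210.2]
tcp_rot: [-3.138, -0.006, 2.868]
contact_force: [-0.1, -0.3, -0.5]
grip_width: 0.4
finger_force: 0.0
tip box x,y,z -102.6 275.6 199.2 F [-0.1 -0.3 -0.5] t 16.03 tilt [0.004 0.006 0.002]
[ 306  162   63   45 1765]
```

View pics/both5.png

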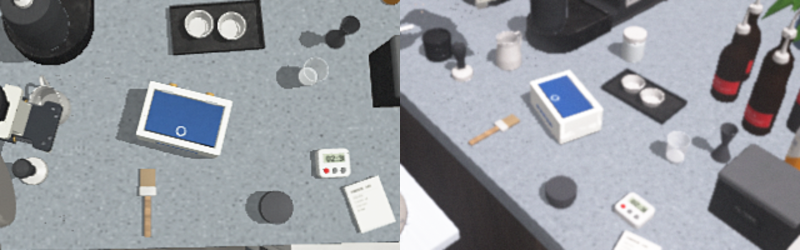

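The cover is flush again at (185,117) in the top crop, with a blue area of 1765 px against 1763 px at the start. The bystanders are where they were and the arm is clear.

```bash
python3 -c "
from plant import *
print(close_job())"
```

```text
the job is handed in; nothing more can be done
None
```

The job is handed in: the cover popped open, the green button was pressed fully in with red untouched, and the cover looks latched flush again with nothing around it moved; the judge's verdict was not shown.

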